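# Slide the drip tray home and start the rinse

### The job

Get the coffee machine ready: without picking it up, push the washed drip tray along the worktop, in between the machine's two side cheeks, until it is fully home against the back. Only then press the round button on top of the machine all the way down to start the rinse, and let it come up again. Leave the mugs, the teaspoon and the pepper mill standing where they are.

Things in the scene. Friction and masses are not known exactly. Their poses are not given: they have to be found in the camera images.
- drip_tray: Low steel drip tray with a slotted grille, loose, flat on the worktop, 0.24 to 0.49 kg. 90 mm deep (own x), 120 mm wide (own y), 26 mm high; flat upright sides, corners rounded 8 mm. Origin: middle of its underside. +x points to its back, which enters the machine first; the front (-x) has a short dark strip. Starts left of the machine's mouth, its back to the right (yaw -1.75 to -1.05 rad).
- coffee_machine: Small white one-cup coffee machine, fixed, facing left. Origin: on the worktop (z = 0), middle of the upright stop face that the tray's back meets. Its -x axis points out of the mouth; +y is to the left, looking in. A column (x 0 to 70 mm, 104 mm wide) carries the head. With the tray home, the tray's origin lies at x = -45 mm, y = 0 and its front stands 10 mm out past the cheeks.
- machine_mouth (a point): Middle of the mouth on the worktop, between the ends of the two grey cheeks, 80 mm in front of the machine's origin. The cheeks, 30 mm high and 14 mm thick, run from here back to the stop face and have round noses of 7 mm radius; the throat between them is 124 mm wide, its floor is the worktop. The tray glides on the cheeks (friction 0.25) but not on fingers or worktop (0.5 or more).
- machine_head (a point): Middle of the lower front edge of the white head that overhangs the throat: 45 mm in front of the stop face, 147 mm high. The head is 116 mm wide and reaches up to 205 mm. A spout hangs under it down to 124 mm, no farther forward than this point.
- rinse_button_top (a point): Centre of the top of the round steel push button, 26 mm across, in a low black collar on the flat top of the machine's head, 12 mm in front of the stop face. It is pressed straight down.
- rinse_button (a joint): Travel of that button in m: 0 up, 0.006 fully down. A spring resists, about 5 N at the bottom, and brings it up again.
- tea_mug: Bystander: cream mug, 78 mm across, 101 mm high with a handle, standing between the tray and the machine, farther back. Origin: middle of its underside.
- mug_drying: Bystander: spotted white mug, 82 mm across, 91 mm high with a handle, farther left than the tray. Origin: on the worktop under it.
- teaspoon: Bystander: steel teaspoon 138 mm long, lying at the right-hand end of the worktop. Origin: its underside.
- pepper_mill: Bystander: dark wooden pepper mill, 58 mm across, 170 mm high, at the right-hand end beside the machine. Origin: middle of its underside.

How it is judged:
By the outcome, as a careful person would: the job done as asked, in the order asked, and still so for the second after the job is handed in, with the robot touching nothing.
It also fails if it takes over 61 s, if anything falls off the work surface, if the arm or the gripper's body presses on something with over 40 N, if the wrist force passes 120 N, or if a joint passes its speed limit or range.

### The arm

A 6-joint arm with a two-finger parallel gripper is mounted at the origin on a cart in front of the work surface, level with it; the furniture and walls round the work are solid. World frame = base frame: x ahead of the robot, y to its left, z up, the work surface at z = 0. Lengths are in m, angles in rad, forces in N, time in s.
With the tool pointing down it reaches from about 0.35 to 0.775 m from the base axis. Payload 5.5 kg.
Tool frame: the origin (TCP) lies on the centre line of the jaws, within the pads' length; the fingertips stand 11 mm ahead of it and the grasp point (between the pads) lies 8 mm behind it (env.tip_extent is the distance from the TCP to the fingertips, in m); z points along the fingers, y is the line along which they close (so a half turn about z gives the same grasp; the last joint's range is limited). The gripper opens to 85 mm and grips with 20 to 120 N. Pads are 22 mm wide; open, the fingers measure 114 mm over their backs; the gripper's body (76 mm by 85 mm) begins 54 mm behind the grasp point. The pads swing forward as they close: fully open they stand 13 mm farther back than shut.
Start: joints at [-1.291, 0.313, 0.046, 1.304, 0, 1.431], TCP at [0.234, -0.525, 0.242] pointing down, gripper open.
Joint ranges: [-2.76, 2.76], [-0.86, 1.69], [-1.03, 1.26], [-2.2, 2.34], [-1.47, 1.5], [-3.14, 3.14]. Speed limits (rad/s): [2.57, 2.57, 3.14, 3.14, 3.14, 3.14].

### API

Orientations are given as a unit quaternion [w, x, y, z].
In Python, from workcell import env gives the robot as it stands.
- The arm moves only by the shell command python3 -m jog 'ROWS' [FORCE]. ROWS is JSON, a list of rows, each a list of 5 numbers: the gripper's target within -1 to 1 (shut at 1, half-way at 0, fully open at -1), then the shift along the tool's x, y, z in m, then the turn about the tool's z in degrees. In form: [[fingers, tx, ty, tz, turn], ...]. A call has 1 to 5 rows; each row shifts and turns the commanded pose from where the row before left it, along the tool's axes as they then stand; what a row does not reach is not made up. A row lasts 1/12 s, in which the tool goes at most 41.7 mm and 7.16 degrees, less where a joint would pass 70% of its speed; a pose out of reach is approached as far as the arm can. A call is refused whole if a number of a shift passes 0.0417 or a number of a turn 7.16, either way. A call with a gripper value outside its range is refused whole. The fingers move at their own pace and stop on an object; FORCE is the grip in N (left out, the last holds). Time passes only in rows, so rows that do not move let the fingers close. It gives the time, the measured TCP pose, the force, the opening and the grip force at its end, in the units of the state.
- env.get_state(): the state, without advancing time (a new reading comes with each control period).
- env.read_camera(name): name is "side" or "top" or "wrist"; returns a dict with "img" (420x560x3 uint8, red, green, blue), "fov_y" (degrees; the focal length in pixels is half the picture's height over the tangent of half this angle, whatever the lens; pixels are square), "cx", "cy" (the principal point, pixels), "D" ([k1, k2, p1, p2, k3] as OpenCV has them; the pictures are not rectified), "T" (4x4, takes a point from camera to world coordinates). Camera axes: x right, y up, looking along -z (the intrinsics and any distortion apply to the point x, -y, -z); pixel columns grow to the right and rows downward; lengths in m; the calibration is good to about 2 mm. A picture is of the moment at which its call begins. There is no depth.
- env.hand_in(): hands the job in; it is judged then, once.
The state is a dict: "clock": time; "joint_pos": joint angles; "qvel": joint speeds; "tau": joint torques, N m; "tcp_pos": TCP position; "orientation": TCP orientation; "wrist_force": force on the tool from outside, world axes, zero at the start; "ft_torque": the same for the moment, N m; "finger_gap": finger opening in m; "grip_force": force on a finger pad.
Only numpy, scipy, OpenCV 4.12 (cv2) and the standard library are available. Lean on these libraries where they do the work, as an engineer would, in place of code of your own. Each camera call takes 0.05 s, during which the arm holds its last target. There are 200 camera calls.

## Working session

There is one attempt and no reset: what is moved stays moved. The work goes in short steps, Python scripts to look and compute and a shell command to move; the robot and the scene stay as the last step left them, time stands still between calls to the robot, and variables do not carry over. Pictures are saved under pics/ and viewed, at most 10 in all, crops included, and the job is handed in when it is done.

```bash
mkdir -p pics; ls
cat > h.py <<'E'
import numpy as np, cv2
from workcell import env
def cam(n):
    c=env.read_camera(n); h=c["img"].shape[0]; f=h/2/np.tan(np.radians(c["fov_y"])/2)
    c["K"]=np.array([[f,0,c["cx"]],[0,f,c["cy"]],[0,0,1]]); c["D"]=np.array(c["D"],float); c["T"]=np.array(c["T"]); return c
def rays(c,px):
    u=cv2.undistortPoints(np.array(px,float).reshape(-1,1,2),c["K"],c["D"]).reshape(-1,2)
    d=np.c_[u[:,0],-u[:,1],-np.ones(len(u))]@c["T"][:3,:3].T
    return c["T"][:3,3],d
def plane(c,px,z):
    o,d=rays(c,px); return o+d*((z-o[2])/d[:,2])[:,None]
def proj(c,P):
    p=(np.atleast_2d(P)-c["T"][:3,3])@c["T"][:3,:3]; p=p*[1,-1,-1]
    return cv2.projectPoints(p,np.zeros(3),np.zeros(3),c["K"],c["D"])[0].reshape(-1,2)
def save(c,n): cv2.imwrite(n,c["img"][:,:,::-1])
E
python3 - <<'E'
from h import *
for n in("top","side"):
    c=cam(n); save(c,f"pics/{n}0.png"); print(n,c["T"].round(3).tolist(),c["fov_y"],c["D"])
print(env.get_state(),env.tip_extent)
E
```

```text
pics
top [[-0.014, 0.992, -0.122, 0.382], [-1.0, -0.014, 0.008, -0.039], [0.006, 0.122, 0.993, 1.398], [0.0, 0.0, 0.0, 1.0]] 57.28678154160676 [-0.01203008  0.          0.          0.          0.        ]
side [[-0.817, 0.295, -0.494, 0.011], [-0.576, -0.443, 0.687, 0.744], [-0.016, 0.847, 0.532, 0.768], [0.0, 0.0, 0.0, 1.0]] 52.24869405543935 [-0.13894853  0.          0.          0.          0.        ]
{'clock': 0.1, 'joint_pos': array([-1.29058803e+00,  3.13962546e-01,  4.51081162e-02,  1.30362754e+00,
       -2.22556272e-05,  1.43118460e+00]), 'qvel': array([ 2.71524372e-05, -1.38537746e-03,  2.50322754e-03,  1.27770354e-03,
        6.16766128e-04,  1.29859241e-03]), 'tau': array([ 5.00364607e-03, -4.81722522e+01,  2.99245852e+01,  1.26974474e-02,
       -3.48944020e-07, -4.39057558e-06]), 'tcp_pos': array([ 0.23422342, -0.52464865,  0.2414832 ]), 'orientation': array([-8.39956626e-04,  9.78049321e-01,  2.08371820e-01, -7.03003332e-05]), 'wrist_force': array([ 0.38255989,  0.33426043, -0.68166918]), 'ft_torque': array([0.02724954, 0.02520941, 0.04475285]), 'grip_force': 0.0, 'finger_gap': 0.08528297318579545} 0.011
```

View pics/top0.png

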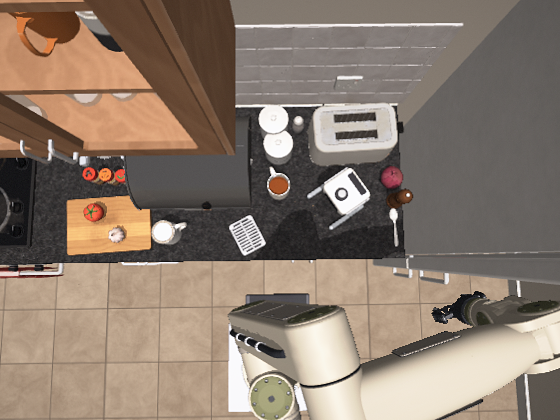

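View pics/side0.png

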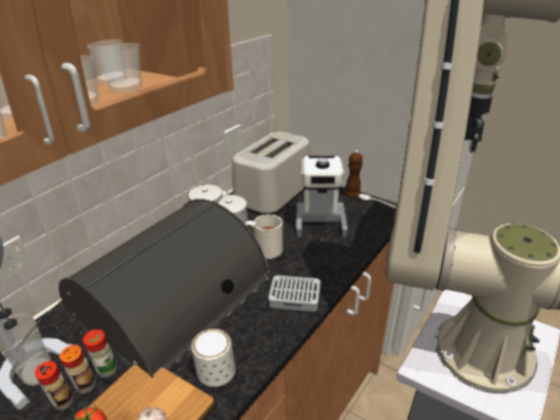

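The top view shows the tray at about (247,235). The machine's cheek noses are near (310,192) and (332,228), the button is at (341,194), and the tea mug is at (279,186). Next I'll make a zoomed crop and take measurements.

Run:
```python
from h import *
c=cam("top"); im=c["img"]
cr=im[160:265,220:370]; cv2.imwrite("pics/crop1.png",cv2.resize(cr,None,fx=5,fy=5,interpolation=cv2.INTER_CUBIC)[:,:,::-1])
m=(im.min(2)>90).astype(np.uint8)
roi=np.zeros_like(m); roi[210:257,222:270]=1; m=cv2.morphologyEx(m*roi,cv2.MORPH_CLOSE,np.ones((5,5)))
k=max(cv2.findContours(m,0,2)[0],key=cv2.contourArea)
w=plane(c,k.reshape(-1,2),0.026)[:,:2].astype(np.float32)
r=cv2.minAreaRect(w); print("tray",r,cv2.boxPoints(r).round(4).tolist(),len(k))
```

```text
tray ((0.45929133892059326, 0.09036946296691895), (0.12461467832326889, 0.09480439126491547), 27.6910343170166) [[0.382099986076355, 0.10339999943971634], [0.4260999858379364, 0.01940000057220459], [0.5364999771118164, 0.07739999890327454], [0.49239999055862427, 0.16130000352859497]] 85
```

View pics/crop1.png

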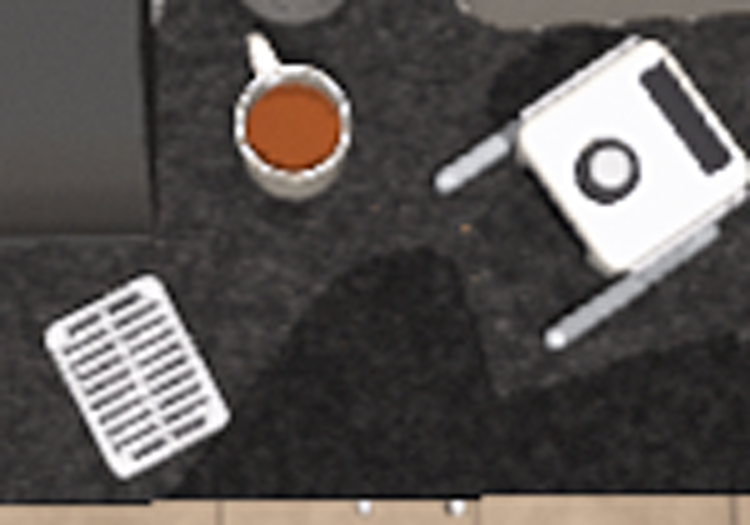

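Crop: the tray is clean, with its back edge facing lower right. The nose centres are at about crop (449,181) and (557,337), and the button is at about (610,167). Next I'll measure the machine pose.

Run:
```python
from h import *
c=cam("top"); P=lambda x,y:[(x+.5)/5-.5+220,(y+.5)/5-.5+160]
n=plane(c,[P(449,181),P(557,337)],.03)[:,:2]
print("noses",n.round(4),"sep",np.linalg.norm(n[0]-n[1]))
im=c["img"]; g=(im.min(2)>90).astype(np.uint8)
m=np.zeros_like(g); m[195:232,328:372]=1
hd=plane(c,[P(712,240),P(557,337),P(510,142),P(449,181)],.03)[:,:2]
a=hd[0]-hd[1]; print("right cheek yaw",np.arctan2(a[1],a[0]))
a=hd[2]-hd[3]; print("left cheek yaw",np.arctan2(a[1],a[0]))
d=n[1]-n[0]; print("yaw from nose line",np.arctan2(d[1],d[0])+np.pi/2)
b=plane(c,[P(610,167)],.213)[:,:2]; print("button",b)
# white head top corners
h=plane(c,[P(524,152),P(608,272),P(655,42),P(742,170)],.205)[:,:2]; 
for i,j in((0,1),(2,3)): 
  d=h[j]-h[i]; print("head edge yaw",np.arctan2(d[1],d[0])+np.pi/2,np.linalg.norm(d))
for y in [np.arctan2(n[1,1]-n[0,1],n[1,0]-n[0,0])+np.pi/2]:
  u=np.array([np.cos(y),np.sin(y)]);mid=n.mean(0); O=mid+u*.073
  for q in(b[0],h[0],h[1]): e=q-O; print("machine frame",e@u,e@[-u[1],u[0]])
  print("O",O,y)
# side view check: button
s=cam("side"); pts=[[*O,0],[*b[0],.213],[*n[0],.03],[*n[1],.03],[.4594,.0904,.026]]
print(proj(s,pts).round(1))
for (x,y) in proj(s,pts): cv2.circle(s["img"],(int(x),int(y)),2,(255,0,0),-1)
cv2.imwrite("pics/side1.png",cv2.resize(s["img"][130:330,220:400],None,fx=3,fy=3)[:,:,::-1])
```

```text
noses [[ 0.5952 -0.1353]
 [ 0.4816 -0.2099]] sep 0.13590328581380806
right cheek yaw -1.0295970937064907
left cheek yaw -1.0127754309542356
yaw from nose line -0.98957900516112
button [[ 0.57411299 -0.22322727]]
head edge yaw -0.9882991008814486 0.09180477531396518
head edge yaw -1.0109293386751865 0.09783628563816113
machine frame -0.011037688678570001 0.0020406164870773558
machine frame -0.04868183790585895 0.04061888588956788
machine frame -0.04856433661312121 -0.05118581422918332
O [ 0.57846761 -0.2335729 ] -0.98957900516112
[[320.6 222.5]
 [322.  163.9]
 [299.1 227.8]
 [344.4 228. ]
 [294.3 289.4]]
```

View pics/side1.png

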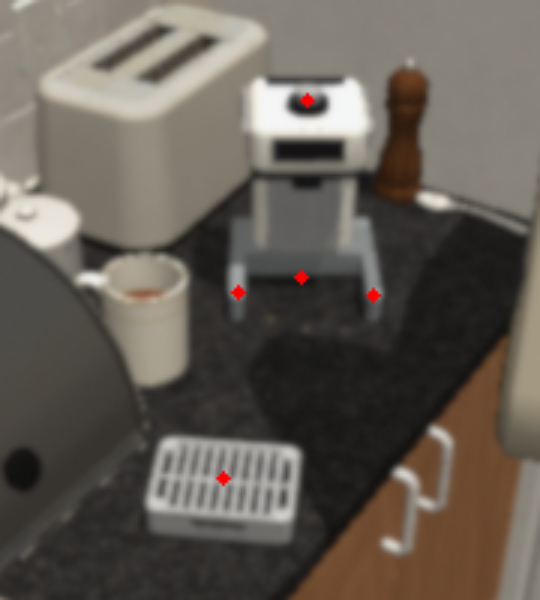

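The projected estimates fall on the right features. The machine origin is about (0.578,-0.233) with yaw about -0.995, and the tray is at (0.459,0.090) with yaw -1.087. I'll push with the two half-spread fingers on the tray's front face. The first move is a swing towards the tray's front side.

```bash
cat > to.py <<'E'
# usage: to.py x y z heading_deg(of tool x): prints shift in current tool axes and turn
import sys; from h import *; from scipy.spatial.transform import Rotation as R
s=env.get_state(); q=s["orientation"]; r=R.from_quat([*q[1:],q[0]]).as_matrix()
x,y,z,h=map(float,sys.argv[1:]); d=r.T@(np.array([x,y,z])-s["tcp_pos"])
h0=np.degrees(np.arctan2(r[1,0],r[0,0])); t=-((h-h0+180)%360-180)
print("t",round(float(s["clock"]),2),"pos",s["tcp_pos"].round(4),"head",round(h0,2),"tool shift",d.round(4),"turn",round(t,2),"F",s["wrist_force"].round(1),"gap",round(float(s["finger_gap"]),4))
E
python3 -m jog '[[-0.65,0.029,-0.029,0,0],[-0.65,0.029,-0.029,0,0],[-0.65,0.029,-0.029,0,0],[-0.65,0.029,-0.029,0,0],[-0.65,0.029,-0.029,0,0]]'
python3 -m jog '[[-0.65,0.029,-0.029,0,0],[-0.65,0.029,-0.029,0,0],[-0.65,0.029,-0.029,0,0],[-0.65,0.029,-0.029,0,0],[-0.65,0.029,-0.029,0,0]]'
python3 to.py 0.424 0.157 0.16 117.7
```

```text
clock: 0.67
tcp_pos: [0.3078, -0.3318, 0.2421]
orientation: [-0.0, 0.978, 0.208, 0.0]
wrist_force: [0.6, 0.3, 0.4]
finger_gap: 0.0703
grip_force: 0.0
clock: 1.08
tcp_pos: [0.3812, -0.1402, 0.2425]
orientation: [0.0, 0.978, 0.208, 0.0]
wrist_force: [1.7, 0.2, -1.0]
finger_gap: 0.0705
grip_force: 0.0
t 1.08 pos [ 0.3812 -0.1402  0.2425] head 24.02 tool shift [ 0.1601 -0.2541  0.0824] turn -93.68 F [ 1.7  0.2 -1. ] gap 0.0705
```

```bash
python3 -m jog '[[-0.65,0.02,-0.032,0,0],[-0.65,0.02,-0.032,0,0],[-0.65,0.02,-0.032,0,0],[-0.65,0.02,-0.032,0,0],[-0.65,0.02,-0.032,0,0]]' >/dev/null
python3 -m jog '[[-0.65,0.02,-0.032,0,0],[-0.65,0.02,-0.031,0,0],[-0.65,0.02,-0.031,0,0],[-0.65,0,0,0,-7],[-0.65,0,0,0,-7]]' >/dev/null
python3 -m jog '[[-0.65,0,0,0,-7],[-0.65,0,0,0,-7],[-0.65,0,0,0,-7],[-0.65,0,0,0,-7],[-0.65,0,0,0,-7]]' >/dev/null
python3 -m jog '[[-0.65,0,0,0.01,-7],[-0.65,0,0,0.01,-7],[-0.65,0,0,0.02,-7],[-0.65,0,0,0.02,-7],[-0.65,0,0,0.02,-7]]' >/dev/null
python3 -m jog '[[-0.65,0,0,0,-2.7],[-0.65,0,0,0,0],[-0.65,0,0,0,0]]'
python3 to.py 0.424 0.157 0.013 117.7
python3 - <<'E'
from h import *
c=cam("wrist"); save(c,"pics/w1.png")
E
```

```text
clock: 3.0
tcp_pos: [0.4236, 0.155, 0.1623]
orientation: [0.0, 0.569, 0.822, -0.0]
wrist_force: [0.2, 0.8, 0.2]
finger_gap: 0.0707
grip_force: 0.0
t 3.0 pos [0.4236 0.155  0.1623] head 110.66 tool shift [0.0017 0.0011 0.1493] turn -7.04 F [0.2 0.8 0.2] gap 0.0707
```

View pics/w1.png

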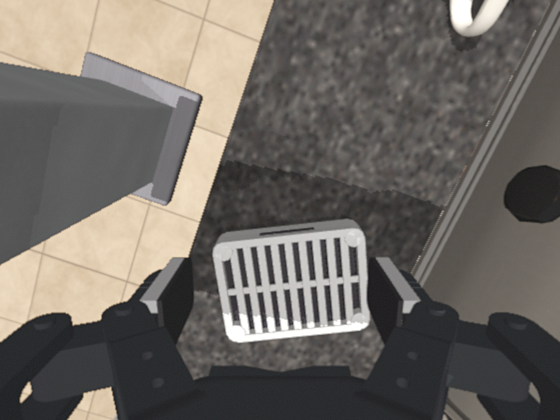

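The wrist view shows the tray with its dark front strip at the top (front edge from about (217,240) to (358,225)). It sits tilted, as expected from the 7° of turn still missing. I'll finish the turn and refine the tray pose from this camera.

```bash
python3 -m jog '[[-0.65,0,0,0,-7],[-0.65,0,0,0.02,0],[-0.65,0,0,0.02,0],[-0.65,0,0,0,0]]'
cat > tray.py <<'E'
from h import *
def tray(roi,name="wrist",th=140,z=.026,dbg=None):
    c=cam(name); im=c["img"]; x0,y0,x1,y1=roi
    m=np.zeros(im.shape[:2],np.uint8); m[y0:y1,x0:x1]=(im[y0:y1,x0:x1].min(2)>th)
    m=cv2.morphologyEx(m,cv2.MORPH_CLOSE,np.ones((15,15)))
    k=max(cv2.findContours(m,0,2)[0],key=cv2.contourArea)
    w=plane(c,k.reshape(-1,2),z)[:,:2].astype(np.float32); r=cv2.minAreaRect(w); b=cv2.boxPoints(r)
    e=[b[1]-b[0],b[2]-b[1]]; l=[np.linalg.norm(v) for v in e]; v=e[int(np.argmax(l))]; a=np.degrees(np.arctan2(v[1],v[0]))%180
    print("tray centre",np.round(r[0],4),"size",np.round(sorted(l),4),"yaw",round(float(a)-90,2),"px",cv2.boundingRect(k))
    if dbg: cv2.polylines(im,[np.round(proj(c,np.c_[b,[z]*4])).astype(int)],True,(255,0,0)); save(c,dbg)
E
python3 - <<'E'
from tray import *
tray((200,180,385,375),dbg="pics/w2.png")
E
python3 to.py 0.424 0.157 0.013 117.7
```

```text
clock: 3.38
tcp_pos: [0.422, 0.1548, 0.1202]
orientation: [-0.001, 0.517, 0.856, -0.001]
wrist_force: [-0.8, 0.3, -0.5]
finger_gap: 0.0705
grip_force: 0.0
tray centre [0.4592 0.0911] size [0.0904 0.1208] yaw -63.6 px (200, 257, 171, 117)
t 3.43 pos [0.4226 0.1549 0.1216] head 117.7 tool shift [0.0011 0.0025 0.1086] turn -0.0 F [-0.1  0.6 -0. ] gap 0.0705
```

View pics/w2.png

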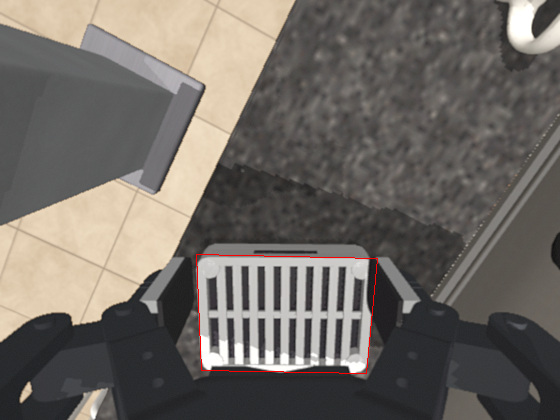

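The fit is square to the gripper, with 18 mm clearance to the front face. Now I'll descend behind the tray.

```bash
python3 -m jog '[[-0.65,0,0.0025,0.03,0],[-0.65,0,0,0.03,0],[-0.65,0,0,0.025,0],[-0.65,0,0,0.01,0],[-0.65,0,0,0.01,0]]'
python3 -m jog '[[-0.65,0,0,0.002,0],[-0.65,0,0,0,0]]'
python3 to.py 0.4315 0.1430 0.013 117.7
```

```text
clock: 3.85
tcp_pos: [0.4262, 0.1563, 0.0173]
orientation: [0.0, 0.517, 0.856, -0.0]
wrist_force: [0.9, -1.0, 0.4]
finger_gap: 0.0705
grip_force: 0.0
clock: 4.02
tcp_pos: [0.4264, 0.1563, 0.0159]
orientation: [0.0, 0.517, 0.856, 0.0]
wrist_force: [-0.1, 0.5, 0.2]
finger_gap: 0.0706
grip_force: 0.0
t 4.02 pos [0.4264 0.1563 0.0159] head 117.73 tool shift [-0.0142 -0.0017  0.0029] turn 0.03 F [-0.1  0.5  0.2] gap 0.0706
```

```bash
python3 -m jog '[[-0.65,-0.007,0,0.003,0],[-0.65,-0.007,0,0,0],[-0.65,-0.005,0,0,0],[-0.65,-0.004,0,0,0],[-0.65,0,0,0,0]]'
python3 -m jog '[[-0.65,-0.008,-0.0024,0,0],[-0.65,-0.008,-0.0024,0,0],[-0.65,-0.008,-0.0024,0,0],[-0.65,-0.008,-0.0024,0,0],[-0.65,0,0,0,0]]'
python3 to.py 0.4315 0.1430 0.013 117.7
python3 - <<'E'
from tray import *
tray((222,210,290,257),"top",90)
tray((170,180,400,375),dbg="pics/w3.png")
E
```

```text
clock: 4.43
tcp_pos: [0.4374, 0.1352, 0.0128]
orientation: [0.001, 0.517, 0.856, 0.0]
wrist_force: [1.1, 1.1, -0.1]
finger_gap: 0.0704
grip_force: 0.0
clock: 4.85
tcp_pos: [0.4434, 0.1011, 0.0123]
orientation: [0.001, 0.518, 0.856, -0.001]
wrist_force: [0.0, -0.4, -0.2]
finger_gap: 0.0702
grip_force: 0.0
t 4.85 pos [0.4434 0.1011 0.0123] head 117.63 tool shift [ 0.0426  0.0089 -0.0008] turn -0.07 F [ 0.  -0.4 -0.2] gap 0.0702
tray centre [0.462  0.0829] size [0.1567 0.1922] yaw 0.32 px (222, 212, 55, 45)
tray centre [0.4534 0.0819] size [0.02   0.0764] yaw -62.35 px (177, 328, 206, 47)
```

View pics/w3.png

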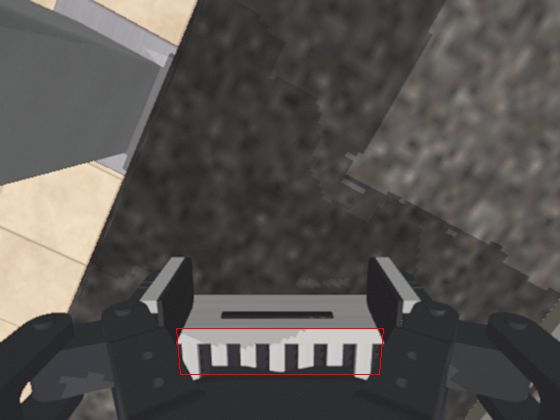

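The gripper is flush with the tray's front: 11.6 mm from TCP to face, laterally centred, yaw -62.4°. So the tray moves rigidly with the tool. Next is the oblique push, with a small counter-turn, to a point in front of the mouth.

```bash
python3 -m jog '[[-0.65,-0.008,-0.0026,0,-0.2],[-0.65,-0.008,-0.0026,0,-0.2],[-0.65,-0.008,-0.0026,0,-0.2],[-0.65,-0.008,-0.0026,0,-0.2],[-0.65,-0.008,-0.0026,0,-0.2]]'|grep force
python3 -m jog '[[-0.65,-0.008,-0.0026,0,-0.2],[-0.65,-0.008,-0.0026,0,-0.2],[-0.65,-0.008,-0.0026,0,-0.2],[-0.65,-0.008,-0.0026,0,-0.2],[-0.65,0,0,0,0]]' |grep force
python3 to.py 0.4689 -0.0645 0.0125 122.7
python3 - <<'E'
from tray import *
tray((150,180,410,375),dbg="pics/w4.png")
E
```

```text
wrist_force: [-0.5, 2.1, -1.2]
grip_force: 0.9
wrist_force: [-0.3, -0.0, 0.3]
grip_force: 0.0
t 5.78 pos [0.4577 0.0268 0.0125] head 119.46 tool shift [-0.085  -0.0351  0.0001] turn -3.24 F [-0.3 -0.   0.3] gap 0.0704
tray centre [0.4687 0.0075] size [0.0204 0.0761] yaw -60.58 px (178, 327, 205, 48)
```

```bash
cat > strip.py <<'E'
from h import *
c=cam("wrist"); g=c["img"].max(2); r=g[311:319,200:365].mean(0); x=np.where(r<70)[0]+200
print("strip cols",x.min(),x.max(),"mid",(x.min()+x.max())/2 if len(x) else None)
E
python3 -c "
import cv2,numpy as np
g=cv2.imread('pics/w3.png').max(2);r=g[311:319,200:365].mean(0);x=np.where(r<70)[0]+200;print('w3',x.min(),x.max())"
python3 strip.py
python3 -m jog '[[-0.65,-0.008,-0.0034,0,-0.3],[-0.65,-0.008,-0.0034,0,-0.3],[-0.65,-0.008,-0.0034,0,-0.3],[-0.65,-0.008,-0.0034,0,-0.3],[-0.65,-0.008,-0.0034,0,-0.3]]'|grep force
python3 -m jog '[[-0.65,-0.008,-0.0034,0,-0.3],[-0.65,-0.008,-0.0034,0,-0.3],[-0.65,-0.008,-0.0034,0,-0.3],[-0.65,-0.008,-0.0034,0,-0.3],[-0.65,0,0,0,0]]' |grep force
python3 strip.py
python3 to.py 0.4689 -0.0645 0.0125 122.7
python3 - <<'E'
from h import *
c=cam("top"); cv2.imwrite("pics/t2.png",cv2.resize(c["img"][160:265,220:370],None,fx=5,fy=5,interpolation=cv2.INTER_CUBIC)[:,:,::-1])
E
```

```text
w3 222 331
strip cols 222 331 mid 276.5
wrist_force: [-1.2, 2.5, 0.7]
grip_force: 1.3
wrist_force: [-0.2, -0.1, -0.2]
grip_force: 0.0
strip cols 225 275 mid 250.0
t 6.77 pos [ 0.4678 -0.0505  0.0124] head 122.14 tool shift [-0.0125 -0.0066 -0.0001] turn -0.56 F [-0.2 -0.2 -0.8] gap 0.0705
```

View pics/t2.png

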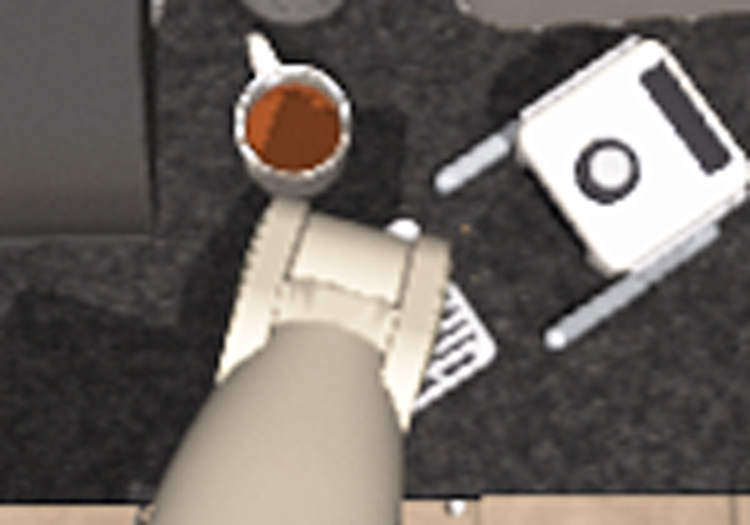

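The tray's back is about 30 mm before the noses, still about 6.5 mm too far left and parallel to the cheeks. That agrees with dead reckoning. Next I'll correct it while advancing 25 mm.

```bash
python3 -m jog '[[-0.65,-0.006,-0.0017,0,-0.2],[-0.65,-0.006,-0.0017,0,-0.2],[-0.65,-0.006,-0.0016,0,-0.2],[-0.65,-0.006,-0.0016,0,0],[-0.65,0,0,0,0]]'
python3 to.py 0.4689 -0.0645 0.0125 122.7
python3 - <<'E'
from h import *
c=cam("top"); cv2.imwrite("pics/t3.png",cv2.resize(c["img"][180:250,280:370],None,fx=8,fy=8,interpolation=cv2.INTER_CUBIC)[:,:,::-1])
E
```

```text
clock: 7.23
tcp_pos: [0.4754, -0.0741, 0.0123]
orientation: [0.001, 0.479, 0.878, -0.0]
wrist_force: [0.9, 0.1, 0.3]
finger_gap: 0.0706
grip_force: 0.0
t 7.23 pos [ 0.4754 -0.0741  0.0123] head 122.79 tool shift [ 0.0116 -0.0003 -0.0002] turn 0.09 F [0.9 0.1 0.3] gap 0.0706
```

View pics/t3.png

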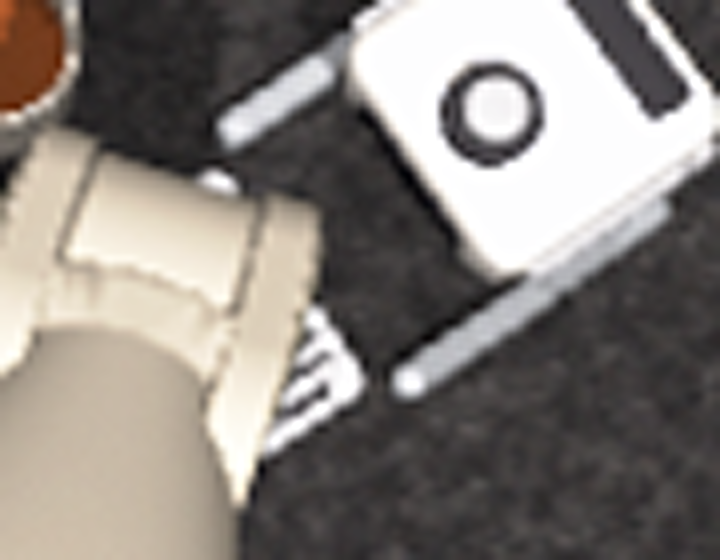

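The tray is in line, with gaps of about 2 and 3 mm to the cheeks' inner faces and parallel within about 1°. I'll push straight in while watching the force.

```bash
python3 -m jog '[[-0.65,-0.007,-0.0002,0,0],[-0.65,-0.007,-0.0002,0,0],[-0.65,-0.007,-0.0001,0,0],[-0.65,-0.007,0,0,0],[-0.65,-0.007,0,0,0]]' |egrep "wrist|pos"
python3 -m jog '[[-0.65,-0.007,0,0,0],[-0.65,-0.007,0,0,0],[-0.65,-0.007,0,0,0],[-0.65,-0.007,0,0,0],[-0.65,0,0,0,0]]' |egrep "wrist|pos"
python3 to.py 0.5229 -0.1486 0.0125 122.7
python3 - <<'E'
from h import *
c=cam("top"); cv2.imwrite("pics/t4.png",cv2.resize(c["img"][180:250,280:370],None,fx=8,fy=8,interpolation=cv2.INTER_CUBIC)[:,:,::-1])
E
```

```text
tcp_pos: [0.4936, -0.103, 0.0122]
wrist_force: [-1.1, 1.3, -0.9]
tcp_pos: [0.51, -0.1276, 0.0126]
wrist_force: [0.3, -0.3, 0.5]
t 8.12 pos [ 0.51   -0.1276  0.0126] head 122.79 tool shift [-0.0246 -0.0005  0.0002] turn 0.09 F [ 0.3 -0.3  0.5] gap 0.0703
```

View pics/t4.png

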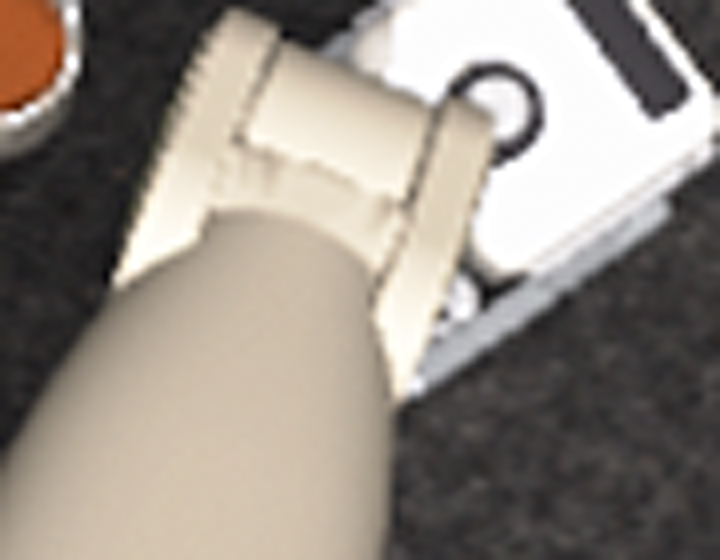

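The tray is inside the throat, running along the right cheek, and there is no resistance. I've used all ten picture views, so from here I'll check numerically. First, how high does the wrist link sit relative to the head?

```bash
python3 - <<'E'
from h import *
c=cam("top"); s=env.get_state(); p=s["tcp_pos"]
for z in (.1,.15,.2,.25,.3,.35): print(z,((proj(c,[[p[0],p[1],z]])[0]-[280,180])*8).round())
print(s["tau"].round(2))
E
python3 -m jog '[[-0.65,-0.004,0,0,0],[-0.65,-0.004,0,0,0],[-0.65,0,0,0,0]]' |egrep "wrist|pos"
python3 to.py 0.5229 -0.1486 0.0125 122.7
python3 -c "
from h import *
print(env.get_state()['tau'].round(2))"
```

```text
0.1 [230. 301.]
0.15 [238. 289.]
0.2 [247. 276.]
0.25 [256. 262.]
0.3 [267. 246.]
0.35 [278. 230.]
[-2.300e-01 -4.587e+01  2.318e+01 -6.000e-02 -2.000e-02 -1.000e-02]
tcp_pos: [0.513, -0.1329, 0.0124]
wrist_force: [-0.3, 1.7, 0.7]
t 8.47 pos [ 0.513  -0.1329  0.0124] head 122.85 tool shift [-0.0186 -0.0002 -0.0001] turn 0.15 F [-0.3  1.7  0.7] gap 0.0707
[-5.500e-01 -4.660e+01  2.372e+01 -3.900e-01 -1.700e-01 -2.000e-02]
```

```bash
python3 -m jog '[[-0.65,-0.004,0,0,0],[-0.65,-0.004,0,0,0],[-0.65,0,0,0,0]]' |egrep "wrist|pos"
python3 -m jog '[[-0.65,-0.003,0,0,0],[-0.65,-0.003,0,0,0],[-0.65,0,0,0,0]]' |egrep "wrist|pos"
python3 to.py 0.5229 -0.1486 0.0125 122.7
python3 -c "
from h import *
print(env.get_state()['tau'].round(2))"
```

```text
tcp_pos: [0.5177, -0.1401, 0.0123]
wrist_force: [-0.3, 1.4, 0.4]
tcp_pos: [0.5208, -0.145, 0.0123]
wrist_force: [-1.1, 0.2, 0.0]
t 8.97 pos [ 0.5208 -0.145   0.0123] head 122.83 tool shift [-0.0041 -0.0002 -0.0002] turn 0.13 F [-1.1  0.2  0. ] gap 0.07
[-4.200e-01 -4.802e+01  2.397e+01 -3.400e-01 -1.400e-01 -1.000e-02]
```

Nearly home. I'll go in 2 mm steps until the stop pushes back.

```bash
for i in 1; do
python3 -m jog '[[-0.65,-0.002,0,0,0],[-0.65,0,0,0,0]]' |egrep "wrist|pos"
python3 -m jog '[[-0.65,-0.002,0,0,0],[-0.65,0,0,0,0]]' |egrep "wrist|pos"
python3 -m jog '[[-0.65,-0.002,0,0,0],[-0.65,0,0,0,0]]' |egrep "wrist|pos"
done
python3 to.py 0.5229 -0.1486 0.0125 122.7
```

```text
tcp_pos: [0.5216, -0.1463, 0.0123]
wrist_force: [-0.8, 0.6, 0.5]
tcp_pos: [0.5223, -0.1477, 0.0122]
wrist_force: [-2.3, 2.4, 1.7]
tcp_pos: [0.5223, -0.1477, 0.0121]
wrist_force: [-4.9, 6.5, 5.3]
t 9.47 pos [ 0.5223 -0.1477  0.0121] head 122.91 tool shift [-0.001   0.     -0.0004] turn 0.21 F [-4.9  6.5  5.3] gap 0.0701
```

```bash
python3 -m jog '[[-0.65,-0.002,0,0,0],[-0.65,-0.001,0,0,0],[-0.65,0,0,0,0],[-0.65,0,0,0,0]]' |egrep "wrist|pos"
python3 to.py 0.5229 -0.1486 0.0125 122.7
python3 - <<'E'
from h import *
c=cam("wrist"); g=c["img"]; 
m=(g.min(2)>140).astype(np.uint8); 
for x in range(200,370,20):
    col=g[270:375,x].max(1).astype(int); d=np.diff(col); print(x,[(270+int(i),int(col[i]),int(col[i+1])) for i in np.where(abs(d)>35)[0]][:6])
E
```

```text
tcp_pos: [0.5222, -0.148, 0.012]
wrist_force: [-7.3, 13.1, 11.6]
t 9.8 pos [ 0.5222 -0.148   0.012 ] head 122.99 tool shift [-0.0009  0.0002 -0.0006] turn 0.29 F [-7.3 13.1 11.6] gap 0.0707
200 [(292, 128, 178)]
220 [(292, 121, 177), (365, 255, 175), (366, 175, 86)]
240 [(308, 182, 116), (309, 116, 57), (315, 106, 162), (340, 235, 169), (341, 169, 97)]
260 [(292, 120, 176), (308, 181, 117), (309, 117, 57), (315, 106, 161), (340, 232, 171), (341, 171, 119)]
280 [(285, 113, 154), (286, 154, 205), (290, 219, 174), (291, 174, 133), (292, 133, 170), (308, 162, 97)]
300 [(292, 119, 176), (308, 163, 98), (309, 98, 57), (315, 107, 161), (340, 244, 165), (341, 165, 78)]
320 [(291, 74, 114), (292, 114, 176), (308, 162, 100), (309, 100, 57), (315, 109, 160), (325, 194, 236)]
340 [(291, 75, 114), (292, 114, 175), (325, 195, 235), (364, 242, 196), (365, 196, 121), (366, 121, 79)]
360 [(292, 123, 175), (325, 195, 236), (340, 246, 191)]
```

The force is 15 N against a hard stop, the tray front is square to the gripper, and the position is within 1 mm of expected. I'll back off, rise, and verify from above.

```bash
python3 -m jog '[[-0.65,0.006,0,0,0],[-0.65,0.01,0,0,0],[-0.65,0.02,0,0,0],[-0.65,0.02,0,0,0],[-0.65,0,0,-0.03,0]]' |egrep "wrist|pos"
python3 -m jog '[[1,0.02,0,-0.04,0],[1,0.02,0,-0.04,0],[1,0.02,0,-0.04,0],[1,0,0,-0.04,0],[1,0,0,-0.04,0]]' |egrep "wrist|pos"
python3 -m jog '[[1,0,0,-0.02,0],[1,0,0,0,0],[1,0,0,0,0]]' |egrep "wrist|pos"
python3 - <<'E'
from h import *
c=cam("wrist"); g=c["img"]; save(c,"pics/w5.png")
O=np.array([.5778,-.234]);u=np.array([.540,-.841]);v=np.array([.841,.540])
P=lambda x,y,z:[*(O+x*u+y*v),z]
print("wrist pred front corners,noses",proj(c,[P(-.09,.05,.026),P(-.09,-.05,.026),P(-.08,.069,.03),P(-.08,-.069,.03),P(0,0,.213)]).round(0).tolist())
# button from top: dark collar + bright centre
t=cam("top"); im=t["img"][170:225,315:380]; 
save(t,"pics/t5.png")
m=(im.max(2)<70).astype(np.uint8)
for k in cv2.findContours(m,cv2.RETR_CCOMP,2)[0]:
    a=cv2.contourArea(k)
    if a>20: 
        (x,y),r=cv2.minEnclosingCircle(k); q=[x+315,y+170]; print(a,q,r,plane(t,[q],.205+.004).round(4))
E
python3 to.py 0.5713 -0.2239 0.26 122.7
```

```text
tcp_pos: [0.4877, -0.1008, 0.0374]
wrist_force: [-1.0, 0.4, -0.9]
tcp_pos: [0.4637, -0.0572, 0.2362]
wrist_force: [0.6, -0.3, -0.2]
tcp_pos: [0.4657, -0.0584, 0.2556]
wrist_force: [-1.1, -0.4, -1.3]
wrist pred front corners,noses [[324.0, 284.0], [233.0, 284.0], [342.0, 294.0], [215.0, 294.0], [278.0, 540.0]]
41.5 [356.5, 183.5] 11.510964393615723 [[ 0.6044 -0.2718  0.209 ]]
950.5 [359.5, 197.0] 33.305503845214844 [[ 0.5613 -0.2796  0.209 ]]
217.5 [327.5, 179.0] 15.403021812438965 [[ 0.62   -0.1808  0.209 ]]
t 11.03 pos [ 0.4641 -0.0579  0.2531] head 122.84 tool shift [-1.976e-01  1.000e-04 -7.000e-03] turn 0.14 F [0.1 0.1 0.8] gap 0.0005
```

Run:
```python
from h import *
c=cam("wrist"); g=c["img"].max(2).astype(int)
O=np.array([.5778,-.234]);u=np.array([.540,-.841]);v=np.array([.841,.540])
for x in range(215,345,9):
    col=g[255:330,x]; i=np.where(np.diff(col)>30)[0]; 
    print(x,[(255+int(k),int(col[k]),int(col[k+1])) for k in i][:5])
def mf(px,z): e=plane(c,px,z)[:,:2]-O; return np.c_[e@u,e@v].round(4)
row=g[276:282,180:380].mean(0).round().astype(int); print(row[::4].tolist())
row=g[290:296,180:380].mean(0).round().astype(int); print(row[::4].tolist())
print(mf([[240,280],[315,280],[278,284]],.026).tolist())
t=cam("top"); b=t["img"][185:204,330:354].max(2); print(b)
```

```text
215 [(297, 129, 184), (298, 184, 229)]
224 []
233 [(276, 83, 118), (285, 139, 192), (286, 192, 255)]
242 []
251 []
260 []
269 []
278 []
287 []
296 []
305 []
314 []
323 [(275, 87, 124), (285, 143, 205), (286, 205, 255)]
332 [(286, 129, 187), (287, 187, 240)]
341 [(296, 134, 181), (297, 181, 227)]
[88, 100, 98, 96, 103, 114, 103, 81, 76, 93, 104, 97, 99, 131, 142, 142, 51, 52, 52, 52, 102, 133, 133, 133, 52, 40, 78, 133, 133, 133, 77, 52, 53, 53, 57, 142, 140, 129, 99, 85, 86, 96, 98, 100, 106, 90, 92, 85, 97, 92]
[83, 82, 96, 93, 88, 96, 111, 97, 94, 125, 118, 107, 255, 255, 166, 68, 46, 47, 47, 46, 48, 46, 59, 142, 69, 61, 102, 126, 57, 46, 48, 46, 47, 48, 46, 84, 190, 255, 255, 134, 129, 121, 83, 76, 103, 106, 86, 98, 95, 100]
[[-0.0986, -0.0434], [-0.0988, 0.0375], [-0.094, -0.0024]]
[[252 252 252 252 252 252 252 253 253 253 253 253 253 253 253 252 252 252
  252 252 252 253 255 255]
 [252 252 252 252 252 252 253 254 255 255 255 255 255 255 255 253 253 252
  252 252 252 252 253 255]
 [252 252 252 252 252 253 255 254 233 210 209 198 199 219 254 255 254 253
  252 252 252 252 253 254]

[... 916 characters left out ...]
53 254 255 255 199  38  73  66  78 131 165 171 150 100  63  70 227
  255 253 252 252 252 252]
 [169 237 251 254 255 248 137  44  68  71  73  74  71  68  67  76 211 255
  255 253 252 252 252 252]
 [110 198 247 254 255 255 238 147  53  53  70  75  73  55 110 227 255 255
  253 253 252 252 252 252]
 [ 41 128 215 251 254 254 255 255 236 149  70  72 107 221 254 255 255 253
  252 252 252 252 252 252]
 [  2  48 158 237 253 254 254 255 255 254 252 253 253 255 255 254 253 253
  252 252 252 252 252 252]
 [ 38   5  94 188 245 253 253 253 254 255 255 255 255 254 253 253 252 252
  252 252 252 252 252 252]
 [ 53  33  24 122 214 249 252 253 253 253 253 253 253 252 252 252 252 252
  252 252 252 252 252 252]]
```

Run:
```python
from h import *
c=cam("wrist"); g=c["img"].max(2).astype(int)
O=np.array([.5778,-.234]);u=np.array([.540,-.841]);v=np.array([.841,.540])
def mf(px,z): e=plane(c,px,z)[:,:2]-O; return np.c_[e@u,e@v].round(4)
for x in (228,233,237,319,323,328): 
    k=np.argmax(np.diff(g[278:292,x]))+278.5; print("front",x,k,mf([[x,k]],.026).tolist())
    k=np.argmax(np.diff(g[270:280,x]))+270.5; print("  bottom",k,mf([[x,k]],.0).tolist())
for x in list(range(208,224,2))+list(range(333,350,2)):
    k=np.argmax(np.diff(g[288:312,x]))+288.5; print("nose",x,k,mf([[x,k]],.03).tolist())
t=cam("top"); b=(t["img"][185:204,330:354].max(2)<=120).astype(np.uint8); b[12:,:4]=0
(x,y),r=cv2.minEnclosingCircle(max(cv2.findContours(b,0,2)[0],key=cv2.contourArea)); print("collar",x+330,y+185,r)
w=(t["img"][189:198,337:347].max(2)>180); yy,xx=np.nonzero(w); q=[xx.mean()+337,yy.mean()+189]; P=plane(t,[q],.213)[0]; print("button",q,P, mf.__name__, ((P[:2]-O)@u,(P[:2]-O)@v))
```

```text
front 228 288.5 [[-0.0897, -0.0572]]
  bottom 277.5 [[-0.0902, -0.0608]]
front 233 287.5 [[-0.0909, -0.0517]]
  bottom 277.5 [[-0.0902, -0.055]]
front 237 287.5 [[-0.0909, -0.0474]]
  bottom 276.5 [[-0.0915, -0.0504]]
front 319 287.5 [[-0.0911, 0.0414]]
  bottom 276.5 [[-0.0917, 0.044]]
front 323 286.5 [[-0.0923, 0.0457]]
  bottom 276.5 [[-0.0917, 0.0486]]
front 328 286.5 [[-0.0923, 0.0511]]
  bottom 277.5 [[-0.0905, 0.0544]]
nose 208 296.5 [[-0.0822, -0.0784]]
nose 210 290.5 [[-0.0893, -0.0759]]
nose 212 303.5 [[-0.0738, -0.0745]]
nose 214 299.5 [[-0.0786, -0.0721]]
nose 216 298.5 [[-0.0798, -0.0699]]
nose 218 298.5 [[-0.0798, -0.0678]]
nose 220 298.5 [[-0.0798, -0.0656]]
nose 222 299.5 [[-0.0786, -0.0635]]
nose 333 288.5 [[-0.092, 0.0559]]
nose 335 289.5 [[-0.0909, 0.0581]]
nose 337 293.5 [[-0.0861, 0.0605]]
nose 339 299.5 [[-0.079, 0.0629]]
nose 341 298.5 [[-0.0802, 0.065]]
nose 343 297.5 [[-0.0814, 0.0671]]
nose 345 297.5 [[-0.0814, 0.0693]]
nose 347 297.5 [[-0.0814, 0.0714]]
nose 349 297.5 [[-0.0814, 0.0736]]
collar 340.91860485076904 193.76744174957275 6.325777053833008
button [np.float64(341.72340425531917), np.float64(193.02127659574467)] [ 0.57404059 -0.22361114  0.213     ] mf (np.float64(-0.01076710784187441), np.float64(0.00244832309737587))
```

The tray front stands 10.7–11 mm past the noses (10 nominal, and one pixel is about 1.2 mm) and is square, so it is home. The button is at about (0.5738,-0.2235). I'll move over it with the fingers shut.

```bash
python3 to.py 0.5738 -0.2235 0.245 122.8
python3 -m jog '[[1,-0.02,0,-0.005,0],[1,-0.04,0,0,0],[1,-0.04,0,0,0],[1,-0.04,0,0,0],[1,-0.04,0.002,0,0]]' |egrep "wrist|pos"
python3 -m jog '[[1,-0.017,0,0,0],[1,0,0,0,0],[1,0,0,0,0]]' |egrep "wrist|pos|gap"
python3 to.py 0.5738 -0.2235 0.23 122.8
```

```text
t 11.23 pos [ 0.4638 -0.0578  0.2526] head 122.84 tool shift [-0.1989  0.0026  0.0072] turn 0.04 F [ 0.1  0.3 -0.4] gap -0.0
tcp_pos: [0.5642, -0.2095, 0.2582]
wrist_force: [0.8, 0.4, 0.6]
tcp_pos: [0.5728, -0.223, 0.2571]
wrist_force: [0.9, 0.5, 1.1]
finger_gap: 0.0001
t 11.9 pos [ 0.5728 -0.223   0.2571] head 122.76 tool shift [-0.0011  0.0006  0.0271] turn -0.04 F [0.9 0.5 1.1] gap 0.0001
```

```bash
python3 -m jog '[[1,-0.001,0.0006,0.015,0],[1,0,0,0.01,0],[1,0,0,0,0],[1,0,0,0,0]]' |egrep "wrist|pos"
python3 -m jog '[[1,0,0,0.003,0],[1,0,0,0,0]]' |egrep "wrist|pos"
python3 -m jog '[[1,0,0,0.003,0],[1,0,0,0,0]]' |egrep "wrist|pos"
python3 -m jog '[[1,0,0,0.002,0],[1,0,0,0,0]]' |egrep "wrist|pos"
python3 -m jog '[[1,0,0,0.002,0],[1,0,0,0,0]]' |egrep "wrist|pos"
```

```text
tcp_pos: [0.5736, -0.2218, 0.2344]
wrist_force: [-0.2, 0.1, 4.5]
tcp_pos: [0.5736, -0.2219, 0.2321]
wrist_force: [-0.9, 0.7, 4.4]
tcp_pos: [0.5737, -0.2219, 0.2318]
wrist_force: [-5.4, 2.0, 18.9]
tcp_pos: [0.5738, -0.2219, 0.2317]
wrist_force: [-8.5, 4.0, 27.3]
tcp_pos: [0.5738, -0.2219, 0.2316]
wrist_force: [-10.8, 6.9, 34.4]
```

The hard stop is at TCP z = 0.2317, and I'm already at 34 N, so I'll back off in steps and find the contact onset to confirm the full 6 mm of travel.

```bash
python3 -m jog '[[1,0,0,-0.006,0],[1,0,0,0,0],[1,0,0,0,0]]' |egrep "wrist|pos"
python3 -m jog '[[1,0,0,-0.002,0],[1,0,0,0,0],[1,0,0,0,0]]' |egrep "wrist|pos"
python3 -m jog '[[1,0,0,-0.002,0],[1,0,0,0,0],[1,0,0,0,0]]' |egrep "wrist|pos"
python3 -m jog '[[1,0,0,-0.0015,0],[1,0,0,0,0],[1,0,0,0,0]]' |egrep "wrist|pos"
python3 -m jog '[[1,0,0,-0.0015,0],[1,0,0,0,0],[1,0,0,0,0]]' |egrep "wrist|pos"
python3 -m jog '[[1,0,0,-0.002,0],[1,0,0,0,0],[1,0,0,0,0]]' |egrep "wrist|pos"
```

```text
tcp_pos: [0.574, -0.2221, 0.2319]
wrist_force: [-3.4, 2.5, 15.8]
tcp_pos: [0.574, -0.2221, 0.2323]
wrist_force: [-0.0, 1.9, 5.2]
tcp_pos: [0.574, -0.2222, 0.2339]
wrist_force: [0.6, 2.7, 3.6]
tcp_pos: [0.574, -0.2228, 0.2354]
wrist_force: [0.1, 1.8, 2.5]
tcp_pos: [0.574, -0.223, 0.237]
wrist_force: [-0.7, 0.8, 3.0]
tcp_pos: [0.5739, -0.2231, 0.2389]
wrist_force: [0.4, 0.3, -0.4]
```

The spring force runs from about 5 N at 0.232 down to 0 near 0.238, so the full 6 mm of travel was used and the button has come back up. I'll withdraw up and away, then do a last check of the tray.

```bash
python3 -m jog '[[1,0,0,-0.03,0],[1,0.03,0,-0.01,0],[1,0.04,0,0,0],[1,0.04,0,0,0],[1,0.04,0,0,0]]' |egrep "wrist|pos"
python3 -m jog '[[1,0.04,0,0,0],[1,0,0,0,0],[1,0,0,0,0]]' |egrep "wrist|pos"
python3 - <<'E'
from h import *
c=cam("wrist"); g=c["img"].max(2).astype(int)
O=np.array([.5778,-.234]);u=np.array([.540,-.841]);v=np.array([.841,.540])
def mf(px,z): e=plane(c,px,z)[:,:2]-O; return np.c_[e@u,e@v].round(4).tolist()
P=lambda x,y,z:[*(O+x*u+y*v),z]
for y in(-.05,-.045,.04,.045,-.066,.066):
    nose=abs(y)>.06; z=.03 if nose else .026
    x,r=proj(c,[P(-.08 if nose else -.09,y,z)])[0]; x=int(round(x)); r=int(r)
    k=np.argmax(np.diff(g[r-5:r+7,x]))+r-4.5; print("nose" if nose else "front",mf([[x,k]],z))
E
python3 to.py 0.5 -0.1 0.2 122.8
```

```text
tcp_pos: [0.4917, -0.0961, 0.2788]
wrist_force: [1.6, 0.5, -0.3]
tcp_pos: [0.4699, -0.0618, 0.2795]
wrist_force: [0.8, -0.5, 0.9]
front [[-0.092, -0.0498]]
front [[-0.092, -0.0452]]
front [[-0.0836, 0.0401]]
front [[-0.0924, 0.0444]]
nose [[-0.0801, -0.0657]]
nose [[-0.0807, 0.0662]]
t 15.12 pos [ 0.471  -0.0629  0.2795] head 122.93 tool shift [-0.0468  0.0041  0.0796] turn 0.13 F [ 0.5 -0.6 -0.8] gap -0.0003
```

The front reads 11–12 mm past the noses where 10 is nominal. That is about a pixel of doubt, so I'll settle it by touch with the shut fingers at the tray's centre, held higher off the worktop.

```bash
python3 -m jog '[[1,0,0,0.04,0],[1,0,0,0.04,0],[1,0,0,0.04,0],[1,0,0,0.04,0],[1,0,0,0.04,0]]' |egrep "wrist|pos"
python3 -m jog '[[1,-0.02,0.002,0.04,0],[1,-0.03,0,0.012,0],[1,-0.02,0,0,0],[1,0,0,0,0]]' |egrep "wrist|pos"
python3 -m jog '[[1,-0.01,0,0,0],[1,-0.01,0,0,0],[1,0,0,0,0]]' |egrep "wrist|pos"
python3 to.py 0.5223 -0.148 0.024 122.8
```

```text
tcp_pos: [0.472, -0.0647, 0.0773]
wrist_force: [0.6, -0.6, -0.5]
tcp_pos: [0.5127, -0.1244, 0.0281]
wrist_force: [0.8, 0.1, -0.3]
tcp_pos: [0.5225, -0.1388, 0.0303]
wrist_force: [0.3, -0.7, 0.6]
t 16.12 pos [ 0.5225 -0.1388  0.0303] head 122.77 tool shift [-0.0076 -0.0052  0.0063] turn -0.03 F [ 0.3 -0.7  0.6] gap -0.0001
```

```bash
python3 -m jog '[[1,0,-0.005,0.006,0],[1,-0.004,0,0,0],[1,0,0,0,0]]' |egrep "wrist|pos"
python3 -m jog '[[1,-0.003,0,0,0],[1,0,0,0,0]]' |egrep "wrist|pos"
python3 -m jog '[[1,-0.003,0,0,0],[1,0,0,0,0]]' |egrep "wrist|pos"
python3 -m jog '[[1,-0.003,0,0,0],[1,0,0,0,0]]' |egrep "wrist|pos"
python3 -m jog '[[1,-0.002,0,0,0],[1,0,0,0,0],[1,0,0,0,0]]' |egrep "wrist|pos"
python3 to.py 0.5223 -0.148 0.024 122.8
```

```text
tcp_pos: [0.5181, -0.1427, 0.0236]
wrist_force: [-0.1, -0.4, 0.1]
tcp_pos: [0.5206, -0.1454, 0.0242]
wrist_force: [1.2, -0.2, 0.7]
tcp_pos: [0.5221, -0.1478, 0.024]
wrist_force: [-0.3, 0.3, 0.5]
tcp_pos: [0.5219, -0.1484, 0.0236]
wrist_force: [-4.4, 6.2, 4.9]
tcp_pos: [0.5218, -0.1488, 0.0234]
wrist_force: [-5.5, 8.4, 6.3]
t 17.12 pos [ 0.5218 -0.1488  0.0234] head 122.94 tool shift [ 0.0004  0.0009 -0.0006] turn 0.14 F [-5.5  8.4  6.3] gap 0.0006
```

```bash
python3 -m jog '[[1,-0.004,0,0,0],[1,0,0,0,0],[1,0,0,0,0]]' |egrep "wrist|pos"
python3 to.py 0.5223 -0.148 0.024 122.8
```

```text
tcp_pos: [0.5217, -0.149, 0.0229]
wrist_force: [-9.9, 16.7, 12.4]
t 17.37 pos [ 0.5217 -0.149   0.0229] head 123.02 tool shift [ 0.0005  0.0011 -0.0011] turn 0.22 F [-9.9 16.7 12.4] gap -0.0001
```

It met the same hard stop, this time with 20 N and with the shut fingers at the centre, and gave no further movement. The tray was already home before the button press. I'll withdraw and hand in.

```bash
python3 -m jog '[[1,0.01,0,0,0],[1,0.015,0,0,0],[1,0.03,0,0,0],[1,0.03,0,-0.03,0],[1,0.01,0,-0.04,0]]' |egrep "wrist|pos"
python3 -m jog '[[1,0,0,-0.04,0],[1,0,0,-0.04,0],[1,0,0,0,0],[1,0,0,0,0],[1,0,0,0,0]]' |egrep "wrist|pos|clock"
python3 -c "
from h import *
print(env.hand_in())"
```

```text
tcp_pos: [0.4693, -0.0722, 0.0902]
wrist_force: [0.6, 0.9, -0.2]
clock: 18.2
tcp_pos: [0.4756, -0.076, 0.1733]
wrist_force: [-0.3, -0.6, -0.7]
the job is handed in; nothing more can be done
None
```

I pushed the drip tray home against the stop, then pressed the rinse button its full 6 mm and let it come up again; the job was handed in at about 18 s with the arm clear and the mugs, teaspoon and pepper mill untouched as far as I could tell (I did not re-measure them).

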